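Make up the titration kit and the weighing kit

ROBOT

A 6-joint arm with a two-finger parallel gripper is mounted at the origin on the work surface. World frame = base frame: x ahead of the robot, y to its left, z up, the work surface at z = 0. Lengths are in m, angles in rad, forces in N, time in s.
With the tool pointing down it reaches from about 0.35 to 0.8 m from the base axis. Payload 7.3 kg.
Tool frame: the origin (TCP) lies between the finger pads; the fingertips stand 25 mm ahead of it and the grasp point (between the pads) lies 6 mm ahead of it (r.tip_extent is the distance from the TCP to the fingertips, in m); z points along the fingers, y is the line along which they close (so a half turn about z gives the same grasp; the last joint's range is limited). The gripper opens to 85 mm and grips with 20 to 120 N. Pads are 22 mm wide; open, the fingers measure 114 mm over their backs; the gripper's body (76 mm by 85 mm) begins 54 mm behind the grasp point. The pads swing forward as they close: fully open they stand 13 mm farther back than shut.
Start: joints at [1.159, 0.342, 1.524, -0, 1.275, -0.146], TCP at [0.138, 0.507, 0.256] pointing down, gripper open.
Joint ranges: [-2.53, 2.53], [-0.77, 2.02], [0.04, 2.7], [-1, 4.14], [0.28, 2.66], [-3.11, 3.11]. Speed limits (rad/s): [2.57, 2.57, 3.14, 3.14, 3.14, 3.14].

INTERFACE

Orientations are given as a unit quaternion [x, y, z, w].
In Python, from workcell import r, command_gripper, optics gives the robot as it stands. The module is installed in compiled form; this text tells all that it offers. Calls block until the motion is done:
- r.reach(position, orientation): joint-space move of the TCP to a pose.
- r.move_straight(position, orientation=None, speed=0.15, max_force=None): straight line of the TCP; orientation=None keeps the orientation; speed is the mean speed in m/s. With max_force (N) it stops when the force on the tool has changed by that much, and returns True; else False.
- r.movej(angles): joint-space move.
- command_gripper(opening, force=None): finger opening in m; force is the grip in N (None keeps the last); returns when the fingers have stopped.
- r.hold(seconds).
- r.solve_ik(position, orientation): joint angles nearest the present ones, or None.
- r.read_state(): the state.
- optics.get_image(name): name is "scene" or "top"; returns (picture, depth): 384x512x3 uint8, red, green, blue; 384x512 float32, m along the optical axis (not along the pixel's ray), 0 where there is no reading.
- optics.camera_model(name): a dict with "K" (3x3 intrinsics, pixels), "k1" (the pictures are not rectified: a ray, as slopes to the right and down, at radius r is drawn at 1 + k1 r^2 times it, then the intrinsics apply), "R" (3x3) and "t" (3): a world point X has camera coordinates R X + t. Camera axes: x right, y down, z forward; pixel columns grow to the right and rows downward; lengths in m; the calibration is good to about 2 mm. A picture is of the moment at which its call begins. camera_model takes no time and is no camera call.
A pose or a line that the arm cannot do raises r.PlanningError and nothing moves.
- r.finish_job(): hands the job in; it is judged then, once.
The state is a dict: "time_s": time; "joint_positions": joint angles; "dq": joint speeds; "tau": joint torques, N m; "eef_pos": TCP position; "eef_rot": TCP orientation; "contact_force": force on the tool from outside, world axes, zero at the start; "torque": the same for the moment, N m; "grip_width": finger opening in m; "grip_force": force on a finger pad.
Only numpy, scipy, OpenCV 4.12 (cv2) and the standard library are available. Lean on these libraries where they do the work, as an engineer would, in place of code of your own. Each camera call takes 0.05 s, during which the arm holds its last target. There are 200 camera calls.

TASK

Make up two kits from the stock on the lab bench. The two-compartment tray is the titration kit: stand the conical flask in its larger compartment and the small black-capped amber bottle in its smaller one. The three-compartment tray is the weighing kit: the squat amber jar goes in the largest compartment, the porcelain crucible in the middle one and the brass weight in the smallest; set everything down gently, upright on the compartment floor, without dropping it or knocking anything over, and leave the large blue-capped bottle, the mortar and the wash bottle where they are.

Things in the scene. Friction and masses are not known exactly. Their poses are not given: they have to be found in the camera images.
- bottle: Small amber glass reagent bottle with a black screw cap, loose, standing on the bench. Body 44 mm in diameter from the foot up to 62 mm, then a shoulder narrowing to the neck; cap 28 mm in diameter from 80 to 94 mm; 94 mm tall overall. About 0.16 kg. Origin at the centre of its underside, z up.
- flask: Conical glass flask with a rubber stopper, loose, standing. Foot 60 mm in diameter; it narrows as a cone from 6 mm to 66 mm height, then a straight neck 26 mm in diameter from 66 to 106 mm (the place to grip) with a thin rim near its top and a stopper up to 116 mm. About 0.12 kg. Origin at the centre of its underside, z up.
- jar: Squat wide amber glass jar with a black lid as wide as the jar, loose, standing. A plain cylinder 54 mm in diameter and 60 mm tall. About 0.14 kg. Origin at the centre of its underside, z up.
- crucible: Open white porcelain crucible, loose, standing. 44 mm tall, foot 34 mm in diameter widening to 46 mm at 12 mm height, then straight-sided, wall 3 mm. About 0.07 kg. Origin at the centre of its underside, z up.
- weight: Brass balance weight with a knob on top, loose, standing. Cylinder 32 mm in diameter up to 38 mm, then a 14 mm neck and a knob 22 mm in diameter up to 52 mm. About 0.25 kg. Origin at the centre of its underside, z up.
- tray_two: White kit tray, grey floor, with TWO compartments, fixed. 88 mm (its x) by 156 mm (its y), 14 mm high, walls and divider 4 mm, floor 4 mm thick (things stand at z = 4 mm). Both compartments are 80 mm along x, centred on x = 0. Larger: 80 mm along y, centred at y = -34 mm. Smaller: 64 mm along y, centred at y = +42 mm. Origin at the centre of its underside, z up.
- tray_three: White kit tray, grey floor, with THREE compartments in a row, fixed. 88 mm (its x) by 208 mm (its y), 14 mm high, walls 4 mm, floor 4 mm thick (things stand at z = 4 mm). All are 80 mm along x, centred on x = 0. Along y: largest 76 mm, centred at -62 mm; middle 66 mm, at +13 mm; smallest 50 mm, at +75 mm. Origin at the centre of its underside, z up.
- big_bottle: Bystander: large amber glass bottle with a blue cap, 72 mm in diameter, 150 mm tall, loose, standing beyond the work; not part of either kit. Origin at the centre of its underside.
- mortar: Bystander: white porcelain mortar (thick open bowl), 92 mm across the rim, 55 mm tall, loose; not part of either kit. Origin at the centre of its underside.
- wash_bottle: Bystander: white plastic wash bottle with a red cap and a thin bent spout, 60 mm in diameter, cap top at 128 mm, spout up to about 162 mm and reaching 60 mm to its own +y, loose; not part of either kit. Origin at the centre of its underside.
Not all that is in view belongs to the job. Leave any green look-alike of the flask alone.

How it is judged:
At the end, for the whole second after the job is handed in: Each kit thing stands in its own compartment as the goal says, on the tray floor (underside 1 to 8 mm above the tray's underside), wholly inside that compartment's walls (2 mm allowance), within 0.1 rad of upright, at rest (under 0.02 m/s) and released (x of bottle in the frame of tray_two between -0.02 and 0.02 m and y of bottle in the frame of tray_two between 0.03 and 0.054 m and z of bottle in the frame of tray_two between 0.001 and 0.008 m and angle between each of bottle, flask, jar, crucible, weight's own z axis and vertical below 0.1 rad and linear speed of each of bottle, flask, jar, crucible, weight below 0.02 m/s and x of flask in the frame of tray_two between -0.012 and 0.012 m and y of flask in the frame of tray_two between -0.046 and -0.022 m and z of flask in the frame of tray_two between 0.001 and 0.008 m and x of jar in the frame of tray_three between -0.015 and 0.015 m and y of jar in the frame of tray_three between -0.075 and -0.049 m and z of jar in the frame of tray_three between 0.001 and 0.008 m and x of crucible in the frame of tray_three between -0.019 and 0.019 m and y of crucible in the frame of tray_three between 0.001 and 0.025 m and z of crucible in the frame of tray_three between 0.001 and 0.008 m and x of weight in the frame of tray_three between -0.026 and 0.026 m and y of weight in the frame of tray_three between 0.064 and 0.086 m and z of weight in the frame of tray_three between 0.001 and 0.008 m); the robot touches nothing.
It fails at once if a thing of the kits is dropped or thrown (over 0.5 m/s while the fingers do not touch it: a fall of more than about 13 mm) ((linear speed of bottle above 0.5 m/s and contact force between the fingers and bottle below 0.01 N) or (linear speed of flask above 0.5 m/s and contact force between the fingers and flask below 0.01 N) or (linear speed of jar above 0.5 m/s and contact force between the fingers and jar below 0.01 N) or (linear speed of crucible above 0.5 m/s and contact force between the fingers and crucible below 0.01 N) or (linear speed of weight above 0.5 m/s and contact force between the fingers and weight below 0.01 N)).
It fails at once if a thing of the kits or a bystander is knocked over (tilted more than 0.8 rad) (angle between any of bottle, flask, jar, crucible, weight, big_bottle, mortar, wash_bottle's own z axis and vertical above 0.8 rad).
It fails at once if a bystander (large bottle, mortar or wash bottle) is moved by more than 25 mm (distance of any of big_bottle, mortar, wash_bottle from where it was at the start of the episode above 0.025 m).
It also fails if it takes over 128 s, if anything falls off the work surface, if the arm or the gripper's body presses on something with over 40 N, if the wrist force passes 120 N, or if a joint passes its speed limit or range.

## Working session

There is one attempt and no reset: what is moved stays moved. The work goes in short steps, each a Python script; the robot and the scene stay as the last script left them, time stands still between calls to the robot, and variables do not carry over. Pictures are saved under pics/ and viewed, at most 14 in all, crops included, and the job is handed in when it is done.

```bash
mkdir -p pics; python3 - <<'E'
from workcell import r, optics
import cv2, numpy as np
for n in("top","scene"):
    p,d=optics.get_image(n); cv2.imwrite(f"pics/{n}0.png",p[:,:,::-1]); np.savez(f"{n}0.npz",p=p,d=d)
    cv2.imwrite(f"pics/{n}0.png",cv2.resize(p[:,:,::-1],(800,600),interpolation=cv2.INTER_CUBIC))
    m=optics.camera_model(n); print(n,m, (-m["R"].T@m["t"]))
s=r.read_state(); print(s["time_s"],s["eef_pos"],s["eef_rot"],s["grip_width"],r.tip_extent)
E
```

```text
top {'K': array([[368.8348009 ,   0.        , 258.0525998 ],
       [  0.        , 368.8348009 , 188.95602252],
       [  0.        ,   0.        ,   1.        ]]), 'k1': -0.06630153172392433, 'R': array([[ 0.01228404, -0.99949826, -0.02919475],
       [-0.99624109, -0.00972979, -0.08607562],
       [ 0.08574837,  0.03014237, -0.99586076]]), 't': array([0.00879706, 0.59668612, 0.87352847])} [ 0.51943153 -0.01173194  0.92152968]
scene {'K': array([[383.63750604,   0.        , 262.59141537],
       [  0.        , 383.63750604, 192.91584443],
       [  0.        ,   0.        ,   1.        ]]), 'k1': -0.0939255031999301, 'R': array([[ 0.85464985,  0.51895422,  0.01612944],
       [ 0.38634456, -0.6148913 , -0.68749296],
       [-0.34685952,  0.59379727, -0.72601189]]), 't': array([-0.50066547, -0.17837402,  0.98918616])} [ 0.83991614 -0.43723422  0.60360549]
0.1 [0.13777333 0.50626625 0.25569543] [ 1.32531680e-01  9.91178533e-01 -6.59509828e-04 -1.85439503e-04] 0.08534296791266414 0.025
```

View pics/top0.png

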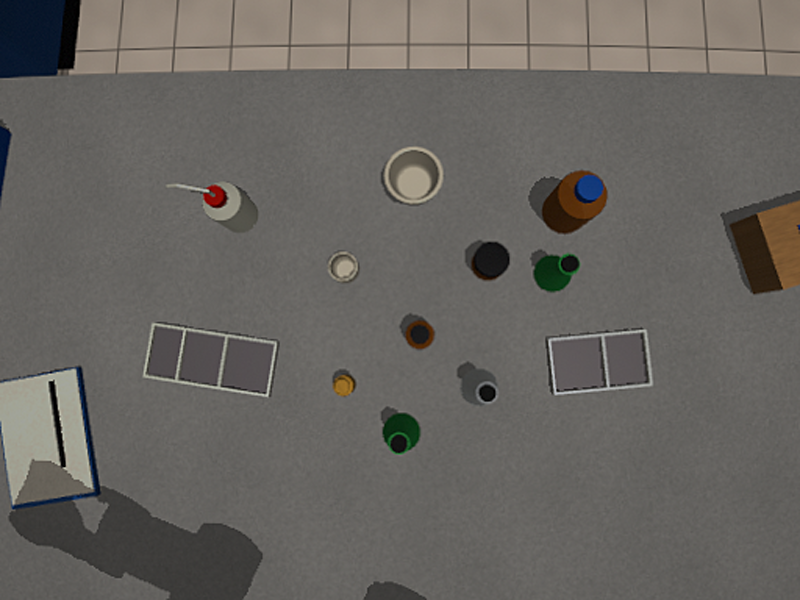

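View pics/scene0.png

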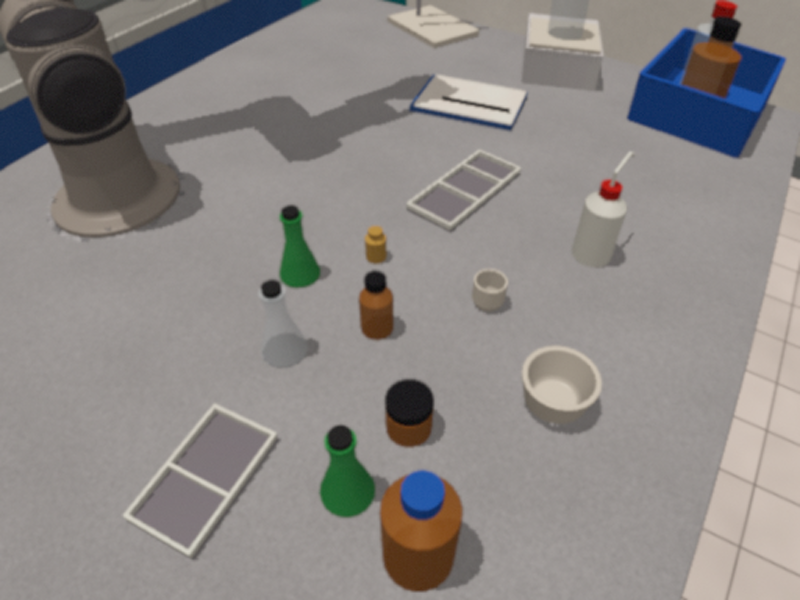

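Top view (800x600 pixels): three-tray corners are about (153,323), (278,341), (270,396), (144,377), smallest compartment on the left. Two-tray corners are about (547,338), (648,330), (652,384), (554,394), larger compartment on the left. Jar (491,260), bottle cap (420,334), flask stopper (487,393), crucible (343,266), weight (343,384). The green look-alikes are at (569,264) and (399,442). The scene view agrees with this.

```bash
cat > vis.py <<'E'
import cv2, numpy as np
from workcell import optics
def rays(cam,uv):
    m=optics.camera_model(cam); k=np.array([m["k1"],0,0,0,0.])
    n=cv2.undistortPoints(np.asarray(uv,float).reshape(-1,1,2),m["K"],k).reshape(-1,2)
    return np.c_[n,np.ones(len(n))],m
def on_plane(cam,uv,z):
    n,m=rays(cam,uv); c=-m["R"].T@m["t"]; d=n@m["R"]
    return c+d*((z-c[2])/d[:,2])[:,None]
def cloud(cam,D):
    v,u=np.mgrid[:384,:512]; n,m=rays(cam,np.c_[u.ravel(),v.ravel()])
    return ((n*D.reshape(-1,1)-m["t"])@m["R"]).reshape(384,512,3)
E
python3 - <<'E'
from vis import *
f=np.load("top0.npz"); p,D=f["p"],f["d"]; X=cloud("top",D)
X[D==0]=np.nan
print("table z",np.nanmedian(X[250:330,200:400,2]))
v,u=np.mgrid[:384,:512]
for n,c,h in [("jar",(491,260),.06),("bottle",(420,334),.094),("flask",(487,393),.116),("crucible",(343,266),.044),("weight",(343,384),.052),("green1",(569,264),.116),("green2",(399,442),.116),("big",(589,187),.15),("mortar",(413,175),.055),("wash",(215,196),.128)]:
    c=np.array(c)/1.5625; near=np.hypot(u-c[0],v-c[1])<(32 if n=="mortar" else 16)
    s=near&(abs(X[:,:,2]-h)<.007)
    P=on_plane("top",np.c_[u[s],v[s]],h)[:,:2].astype(np.float32)
    if len(P)<4: print(n,"few",np.nanmax(X[:,:,2][near])); continue
    (cx,cy),R=cv2.minEnclosingCircle(P)
    print(n,len(P),"circ",round(cx,4),round(cy,4),"d",round(2*R,4),"mean",P.mean(0).round(4),"zmed",np.median(X[s][:,2]).round(4))
white=(p.min(2)>130)
for n,(a,b,c,d),L in [("three",(135,285,312,405),.208),("two",(538,662,320,402),.156)]:
    a,b,c,d=[int(q/1.5625) for q in(a,b,c,d)]
    s=np.zeros_like(white); s[c:d,a:b]=p[c:d,a:b].min(2)>115
    P=on_plane("top",np.c_[u[s],v[s]],.014)[:,:2].astype(np.float32)
    print(n,len(P),cv2.minAreaRect(P))
for n,cs in [("three",[(153,323),(278,341),(270,396),(144,377)]),("two",[(547,338),(648,330),(652,384),(554,394)])]:
    print(n,on_plane("top",np.array(cs)/1.5625,.014)[:,:2].round(4).tolist())
big=np.hstack([cv2.resize(p[195:260,85:185],(400,260),interpolation=cv2.INTER_CUBIC),cv2.resize(p[195:260,335:435],(400,260),interpolation=cv2.INTER_CUBIC)])
mid=cv2.resize(p[150:290,200:387],(800,600)[:1]+(599,),interpolation=cv2.INTER_CUBIC)
cv2.imwrite("pics/trays.png",big[:,:,::-1])
E
```

```text
table z 0.0011653440664043764
jar 395 circ 0.6503 -0.1166 d 0.0543 mean [ 0.6505 -0.1166] zmed 0.0607
bottle 119 circ 0.5368 -0.0111 d 0.0278 mean [ 0.5364 -0.0111] zmed 0.0952
flask 135 circ 0.4561 -0.103 d 0.0305 mean [ 0.4565 -0.103 ] zmed 0.1162
crucible 84 circ 0.6404 0.1085 d 0.0466 mean [0.6396 0.1088] zmed 0.0444
weight 68 circ 0.4574 0.1054 d 0.022 mean [0.4573 0.1053] zmed 0.0532
green1 126 circ 0.6348 -0.2188 d 0.0306 mean [ 0.6351 -0.2199] zmed 0.1162
green2 131 circ 0.3854 0.0165 d 0.0311 mean [0.3846 0.0168] zmed 0.1167
big 226 circ 0.7367 -0.2402 d 0.0379 mean [ 0.7366 -0.2405] zmed 0.1507
mortar 356 circ 0.7805 0.0005 d 0.0914 mean [0.7834 0.0013] zmed 0.055
wash 144 circ 0.7284 0.2845 d 0.0349 mean [0.7285 0.2841] zmed 0.1286
three 524 ((0.49265119433403015, 0.3254263699054718), (0.20904378592967987, 0.0893496721982956), 82.37384796142578)
two 452 ((0.4963395893573761, -0.2936668395996094), (0.08920817077159882, 0.157566636800766), 5.625370979309082)
three [[0.5486, 0.4197], [0.5228, 0.2135], [0.436, 0.2239], [0.4616, 0.4309]]
two [[0.5325, -0.2105], [0.5465, -0.3702], [0.4621, -0.375], [0.4456, -0.221]]
```

View pics/trays.png

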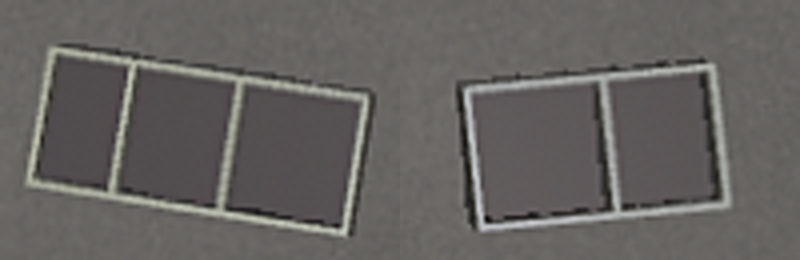

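```bash
cat > kit.py <<'E'
import numpy as np
from workcell import r, command_gripper
T3=(np.array([.4927,.3254]),np.deg2rad(-7.63)); T2=(np.array([.4963,-.2937]),np.deg2rad(185.63))
# name: pick xy, TCP height over the underside, pick opening, tray, y in tray
J={"weight":((.4574,.1054),.038,.060,T3,.075),"crucible":((.6402,.1086),.040,.075,T3,.013),
   "jar":((.6503,-.1166),.042,.085,T3,-.062),"bottle":((.5366,-.0111),.050,.075,T2,.042),
   "flask":((.4561,-.1030),.088,.055,T2,-.034)}
def quat(psi):  # tool down, closing along psi (mod pi), smallest last-joint turn
    f=[(psi+np.pi/2)/2,(psi+3*np.pi/2)/2]
    return [[np.cos(a),np.sin(a),0,0] for a in f]
def go(p,psi):
    q0=np.array(r.read_state()["joint_positions"]); c=[]
    for q in quat(psi%np.pi)+quat(psi%np.pi-np.pi):
        j=r.solve_ik(p,q)
        if j is not None: c.append((abs(np.array(j)-q0).max(),abs(j[5]),q))
    q=min(c,key=lambda e:e[:2])[2]; r.reach(p,q)
def say(m):
    s=r.read_state(); print(m,"t",round(s["time_s"],1),"tcp",np.round(s["eef_pos"],4),"w",round(s["grip_width"],4),"F",round(s["grip_force"],1),"fz",round(s["contact_force"][2],1))
def pick(n):
    xy,h,o,_,_=J[n]; H=h+.15
    go([*xy,H],0); command_gripper(o); say("above")
    hit=r.move_straight([*xy,h],speed=.15,max_force=10); say(f"down hit={hit}")
    if hit: return False
    command_gripper(0,40); say("grip"); r.move_straight([*xy,H],speed=.15); say("lifted"); return True
def place(n):
    _,h,o,(c,yaw),y=J[n]; xy=c+y*np.array([-np.sin(yaw),np.cos(yaw)]); H=h+.15
    go([*xy,H],yaw); say("over")
    r.move_straight([*xy,h+.012],speed=.15)
    hit=r.move_straight([*xy,h+.003],speed=.02,max_force=4); say(f"set hit={hit}")
    command_gripper(min(.085,r.read_state()["grip_width"]+.016)); r.move_straight([*xy,H],speed=.15); say("done")
E
python3 - <<'E'
from kit import *
if pick("weight"): place("weight")
E
```

```text
above t 2.4 tcp [0.4574 0.1057 0.188 ] w 0.0601 F 0.0 fz 0.7
down hit=False t 3.5 tcp [0.4579 0.1054 0.0386] w 0.0604 F 0.0 fz 0.2
grip t 3.9 tcp [0.458  0.1055 0.0389] w 0.0307 F 39.5 fz 6.1
lifted t 5.0 tcp [0.4568 0.1053 0.1871] w 0.0307 F 39.8 fz -4.5
over t 6.2 tcp [0.5029 0.3985 0.1876] w 0.0305 F 39.8 fz -3.6
set hit=True t 7.6 tcp [0.5029 0.3999 0.0429] w 0.0302 F 40.6 fz 4.7
done t 9.1 tcp [0.5022 0.3994 0.1869] w 0.0461 F 0.0 fz 0.2
```

```bash
python3 - <<'E'
from kit import *
if pick("crucible"): place("crucible")
go([.4,-.0,.3],0)
from vis import *
for n in("top","scene"):
    p,d=optics.get_image(n); np.savez(f"{n}1.npz",p=p,d=d); cv2.imwrite(f"pics/{n}1.png",cv2.resize(p[:,:,::-1],(640,480)))
E
```

```text
above t 10.7 tcp [0.6401 0.1092 0.19  ] w 0.075 F 0.0 fz -0.5
down hit=False t 11.8 tcp [0.6409 0.1086 0.0411] w 0.075 F 0.0 fz -0.7
grip t 12.2 tcp [0.6408 0.1087 0.0413] w 0.0448 F 41.1 fz 5.6
lifted t 13.4 tcp [0.6396 0.1086 0.1888] w 0.0452 F 40.9 fz -0.1
over t 14.4 tcp [0.4951 0.3376 0.1898] w 0.0449 F 40.9 fz -0.8
set hit=True t 15.9 tcp [0.4947 0.3385 0.0452] w 0.0446 F 41.3 fz 4.7
done t 17.3 tcp [0.4939 0.338  0.189 ] w 0.0608 F 0.0 fz -0.5
```

View pics/top1.png

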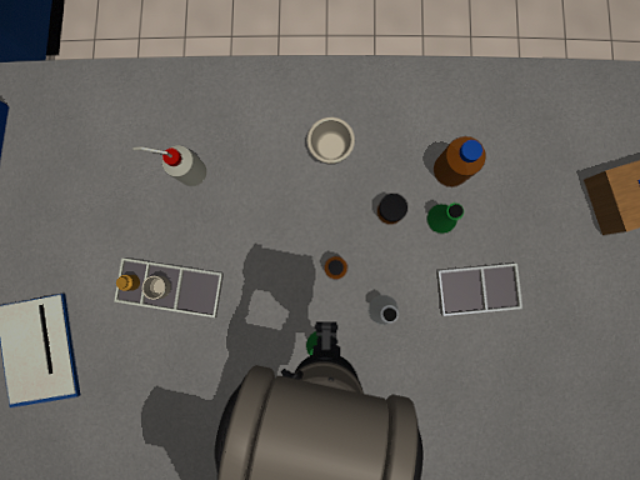

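The weight at (125,283) and the crucible at (155,286) stand in their compartments, and nothing else has moved. I'll do the other three.

```bash
python3 - <<'E'
from kit import *
for n in("jar","bottle","flask"):
    print(n)
    if not pick(n): break
    if r.read_state()["grip_width"]<.02: print("missed"); break
    place(n)
else:
    go([.4,.0,.3],0)
from vis import *
for n in("top","scene"):
    p,d=optics.get_image(n); np.savez(f"{n}2.npz",p=p,d=d); cv2.imwrite(f"pics/{n}2.png",cv2.resize(p[:,:,::-1],(800,600)))
p,D=np.load("top2.npz").values(); X=cloud("top",D); v,u=np.mgrid[:384,:512]
for n,h in [("weight",.052),("crucible",.044),("jar",.06),("bottle",.094),("flask",.116)]:
    _,_,_,(c,yaw),y=J[n]; xy=c+y*np.array([-np.sin(yaw),np.cos(yaw)]); h+=.004
    s=(np.hypot(*(X[:,:,:2]-xy).transpose(2,0,1))<.04)&(abs(X[:,:,2]-h)<.006)&(D>0)
    if s.sum()<4: print(n,"none"); continue
    (a,b),R=cv2.minEnclosingCircle(on_plane("top",np.c_[u[s],v[s]],h)[:,:2].astype(np.float32))
    Rm=np.array([[np.cos(yaw),np.sin(yaw)],[-np.sin(yaw),np.cos(yaw)]]); print(n,"in tray",(Rm@(np.array([a,b])-c)).round(4),"want y",y,"d",round(2*R,4),"top z",np.median(X[s][:,2]).round(4))
E
```

```text
jar
above t 20.3 tcp [ 0.6502 -0.1164  0.1927] w 0.0848 F 0.0 fz 0.3
down hit=False t 21.5 tcp [ 0.651  -0.1168  0.0431] w 0.0848 F 0.0 fz 0.5
grip t 21.9 tcp [ 0.651  -0.1168  0.0431] w 0.053 F 42.4 fz 5.4
lifted t 23.0 tcp [ 0.6497 -0.1165  0.1907] w 0.0526 F 42.1 fz -1.0
over t 24.5 tcp [0.4852 0.2633 0.1919] w 0.0532 F 42.1 fz -1.0
set hit=True t 26.0 tcp [0.4848 0.2641 0.0471] w 0.0531 F 42.4 fz 5.6
done t 27.4 tcp [0.484  0.2638 0.1911] w 0.0691 F 0.0 fz -0.5
bottle
above t 28.8 tcp [ 0.5366 -0.01    0.2   ] w 0.0751 F 0.0 fz 0.7
down hit=False t 29.9 tcp [ 0.5372 -0.0112  0.0508] w 0.0753 F 0.0 fz 0.6
grip t 30.3 tcp [ 0.537  -0.0112  0.0509] w 0.0429 F 40.6 fz 5.3
lifted t 31.5 tcp [ 0.536 -0.011  0.199] w 0.0427 F 40.8 fz -1.6
over t 32.7 tcp [ 0.5008 -0.3344  0.1998] w 0.0427 F 40.7 fz -1.3
set hit=True t 34.2 tcp [ 0.5006 -0.3357  0.0549] w 0.0427 F 41.4 fz 5.3
done t 35.6 tcp [ 0.5    -0.3352  0.199 ] w 0.0589 F 0.0 fz -0.5
flask
above t 36.8 tcp [ 0.4564 -0.1041  0.2375] w 0.0551 F 0.0 fz 0.6
down hit=False t 37.9 tcp [ 0.4566 -0.1032  0.0886] w 0.0546 F 0.0 fz 0.5
grip t 38.3 tcp [ 0.4568 -0.1032  0.0887] w 0.0243 F 39.7 fz 5.7
lifted t 39.5 tcp [ 0.4556 -0.1028  0.2371] w 0.0246 F 39.3 fz -0.9
over t 40.1 tcp [ 0.4925 -0.2598  0.2368] w 0.0247 F 39.3 fz -1.9
set hit=True t 41.6 tcp [ 0.4932 -0.26    0.0927] w 0.0241 F 39.9 fz 4.4
done t 43.0 tcp [ 0.4926 -0.2596  0.2371] w 0.0398 F 0.0 fz 0.1
weight in tray [-0.0019  0.0739] want y 0.075 d 0.0236 top z 0.0571
crucible in tray [-0.0008  0.0131] want y 0.013 d 0.0501 top z 0.0479
jar in tray [-0.0002 -0.0634] want y -0.062 d 0.0565 top z 0.065
bottle in tray [0.0018 0.0397] want y 0.042 d 0.0288 top z 0.0989
flask in tray [ 0.0004 -0.0347] want y -0.034 d 0.0283 top z 0.1207
```

View pics/scene2.png

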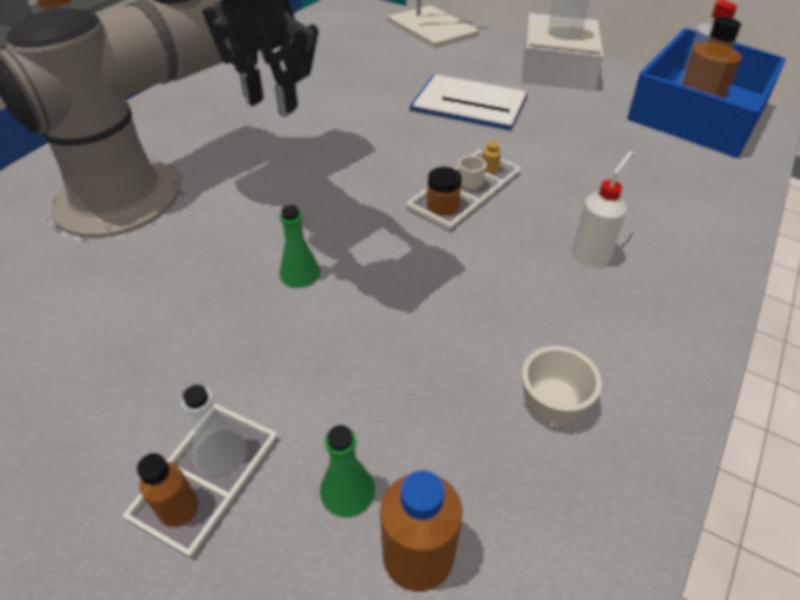

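The picture shows all five things upright in their compartments: jar (444,190), crucible (472,172), weight (492,157), bottle (170,490) and flask (215,440). All are well inside tolerance, and the bystanders have not moved. The gripper is clear.

```bash
python3 -c "
from workcell import r
r.hold(0.5); print(r.finish_job())"
```

```text
the job is handed in; nothing more can be done
None
```

Both kits are made up and the job is handed in: all five things stand upright within tolerance in their compartments, the bystanders did not move, and it took about 45 s of the 128 s allowed; the call returned no verdict.

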